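# Scrub the jar, then draw out the brush's telescoping handle and hold it

## Robot

A 6-joint arm with a two-finger parallel gripper is mounted at the origin on a cart in front of the work surface, level with it; the furniture and walls round the work are solid. World frame = base frame: x ahead of the robot, y to its left, z up, the work surface at z = 0. Lengths are in mm, angles in rad, forces in N, time in s.
With the tool pointing down it reaches from about 350 to 775 mm from the base axis. Payload 7.3 kg.
Tool frame: the origin (TCP) lies at the centre of the arm's flange, where the gripper is bolted on; the fingertips stand 178 mm ahead of it and the grasp point (between the pads) lies 159 mm ahead of it; z points along the fingers, y is the direction in which the jaws open and shut (so a half turn about z gives the same grasp; the last joint's range is limited). The gripper opens to 92 mm and grips with 3 to 60 N. Pads are 19 mm wide; open, the fingers measure 130 mm over their backs; the gripper's body (75 mm by 190 mm) begins 47 mm behind the grasp point.
Start: joints at [-1.425, 0.342, 1.524, -0, 1.275, -0.146], TCP at [151.05, -502.804, 404.741] pointing down, gripper open.
Joint ranges: [-2.53, 2.53], [-0.77, 2.02], [0.04, 2.7], [-1, 4.14], [0.28, 2.66], [-3.11, 3.11]. Speed limits (rad/s): [2.57, 2.57, 3.14, 3.14, 3.14, 3.14].

## Interface

Orientations are given as [roll, pitch, yaw] about the fixed x, y, z axes, in that order (R = Rz(yaw) Ry(pitch) Rx(roll)).
In Python, from plant import get_obs, capture, close_job gives the robot as it stands. The module is installed in compiled form; this text tells all that it offers.
- The arm moves only by the shell command python3 -m pendant 'ROWS'. ROWS is JSON, a list of rows, each a list of 3 entries, a list of its own where there are three numbers: the shift along the tool's x, y, z in m, then the turn, a rotation vector about the tool's x, y, z in rad, then the finger opening in m, from 0 to 0.0918. In form: [[[tx, ty, tz], [wx, wy, wz], fingers], ...]. A call has 1 to 10 rows; each row is the pose to reach, as a shift and turn from the pose commanded when the call began, along the tool's axes at that moment; what a row does not reach only later rows make up. A row lasts 1/12 s, in which the tool goes at most 41.7 mm and 7.16 degrees, less where a joint would pass 70% of its speed; a pose out of reach is approached as far as the arm can. A call with a gripper value outside its range is refused whole. The fingers move at their own pace and stop on an object; the grip force is fixed at half the most. Time passes only in rows, so rows that repeat a pose let the fingers close. It gives the time, the measured TCP pose, the force and the opening at its end, in the units of the state.
- get_obs(): the state, without advancing time (a new reading comes with each control period).
- capture(name): name is "scene" or "top" or "wrist"; returns a dict with "color" (480x640x3 uint8, red, green, blue), "mtx" (3x3 intrinsics, pixels), "rvec" (rotation vector, rad) and "tvec" (3), from world to camera coordinates, as OpenCV has them. Camera axes: x right, y down, z forward; pixel columns grow to the right and rows downward; lengths in mm; the calibration is good to about 2 mm. The wrist camera is an equidistant fisheye: a pixel r from the principal point sees the ray r / f radians off the axis. A picture is of the moment at which its call begins. There is no depth.
- close_job(): hands the job in, once; it reports no verdict.
The state is a dict: "time": time; "joint_positions": joint angles; "dq": joint speeds; "tau": joint torques, N m; "tool_pos": TCP position; "tcp_rot": TCP orientation; "contact_force": force on the tool from outside, world axes, zero at the start; "moment": the same for the moment, N m; "grip_width": finger opening in mm.
Only numpy, scipy, OpenCV 4.12 (cv2) and the standard library are available. Lean on these libraries where they do the work, as an engineer would, in place of code of your own. Each camera call takes 0.05 s, during which the arm holds its last target. There are 200 camera calls.

## Task

Scrub the tall glass jar with the bottle brush standing in it: leaving its telescoping handle pushed in, raise the brush about 5 cm inside the jar and lower it to the bottom again, twice. Then, with the brush standing on the bottom, press the release button on the side of its grip and keep it pressed while you draw the handle up past the first stop to the second (fully out, 9 cm). Finally lift the extended brush about 4 cm so that it hangs to drip, clear of the bottom but still inside the jar, and finish while holding it like that; never take it out of the jar, and leave the jar and the other things where they stand.

Things in the scene. Friction and masses are not known exactly. Their poses are not given: they have to be found in the camera images.
- handle_grip (a point): Centre of the grip, a rounded wooden block 32 mm (its x) by 30 mm (its y) by 44 mm high on top of the bottle brush; z points up along the brush. Its -x face carries the release button, its y faces are plain: gripped across the y faces the button stays out; gripped across the x faces it is squeezed in. Starts 182 mm above the counter, 62 mm above the jar's rim; rises with the handle.
- button_face (a point): Middle of the outer face of the release button: a ribbed steel pad 22 mm wide and 26 mm high at mid-height of the grip's -x face, 23 mm from the grip's centre, 7 mm proud of the grip when out (then 39 mm over button and opposite face; 33 mm when in). Axes as the grip's.
- handle (a joint): How far the handle is drawn up out of the outer tube, m: 0 pushed in, 0.045 first stop, 0.090 second stop and end of travel (1 mm of play). With the button pressed it slides with 0.5 N of friction, and the weight of the brush below (about 0.45 kg; handle 0.11 kg) keeps it standing on the jar's bottom; at the end of travel further lifting raises the whole brush.
- button (a joint): Travel of the release button along the grip's +x, m: 0 out, 0.006 fully in. It springs back (3 N to start, 7 N fully in). The catch lets go at about 0.004. While it is out, the handle is locked where a stop is, and lifting the handle lifts the whole brush; let out between stops, it rides along and drops in at the next one.
- brush_foot (a point): Centre of the underside of the brush. Above it: bristle head 60 mm in diameter and 66 mm high, outer tube 22 mm in diameter up to 151 mm above the foot (27 mm collar at its top), then the grip, its centre 176 mm above the foot when pushed in. Starts upright and loose on the jar's inner floor, within 5 mm of its middle.
- jar_floor (a point): Centre of the jar's inner floor, 6 mm above its underside; z up. The jar is loose (0.9 kg), clear glass, 80 mm in diameter (83 mm at the rim), 72 mm wide inside; its rim is 114 mm above this point.
- flour_shaker: Bystander: steel flour shaker, 61 mm in diameter, 84 mm high; origin at the centre of its underside. It and the jar may stand in either's place.
- timer: Bystander: wind-up kitchen timer, 63 mm, 44 mm high; origin at the centre of its underside.
- pastry_brush: Bystander: flat pastry brush lying down, 44x180x13 mm; origin at the centre of its underside.
- tape_roll: Bystander: roll of tape lying flat, 104 mm in diameter, 25 mm high; origin at the centre of its underside.

How it is judged:
By the outcome, as a careful person would: the job done as asked, in the order asked, and still so for the second after the job is handed in, while the arm keeps its last pose, push and grip.
It also fails if it takes over 58 s, if anything falls off the work surface, if the arm or the gripper's body presses on something with over 40 N, if the wrist force passes 120 N, or if a joint passes its speed limit or range.

## Working session

There is one attempt and no reset: what is moved stays moved. The work goes in short steps, Python scripts to look and compute and a shell command to move; the robot and the scene stay as the last step left them, time stands still between calls to the robot, and variables do not carry over. Pictures are saved under pics/ and viewed, about 8 in all and at most 12, crops included, and the job is handed in when it is done.

```bash
mkdir -p pics
python3 - <<'E'
from plant import *
import cv2
print(get_obs())
for n in("scene","top"):
    c=capture(n); cv2.imwrite(f"pics/{n}0.png",c["color"][:,:,::-1]); print(n,c["mtx"],c["rvec"],c["tvec"])
E
```

```text
{'time': 0.0, 'joint_positions': array([-1.42500258e+00,  3.42731574e-01,  1.52503066e+00,  3.32575980e-05,
        1.27538837e+00, -1.45996821e-01]), 'dq': array([-0.00069992, -0.00129166,  0.00080573, -0.00089217, -0.00030644,
       -0.00063573]), 'tau': array([-1.53935867e-03, -4.31251645e+01, -2.44219530e+01,  7.17326417e-02,
        5.61624987e-02, -1.17650461e-04]), 'tool_pos': array([ 151.03277751, -502.6645543 ,  404.03539248]), 'tcp_rot': array([-3.14005591e+00, -2.58111334e-04,  2.91780659e-01]), 'contact_force': array([ 0.39570362,  0.64431885, -0.18775157]), 'moment': array([ 0.05152871, -0.03859601,  0.00321028]), 'grip_width': 92.2342341192524}
scene [[516.59317896   0.         320.51409528]
 [  0.         516.59317896 234.85956517]
 [  0.           0.           1.        ]] [ 0.87358261 -2.18706071  1.43263053] [374.38129023 290.52839186 692.42598572]
top [[592.57598354   0.         327.28272158]
 [  0.         592.57598354 228.24024446]
 [  0.           0.           1.        ]] [ 2.18159107 -2.13423137  0.15026297] [ -37.34809359  573.30737001 1091.95769438]
```

View pics/scene0.png

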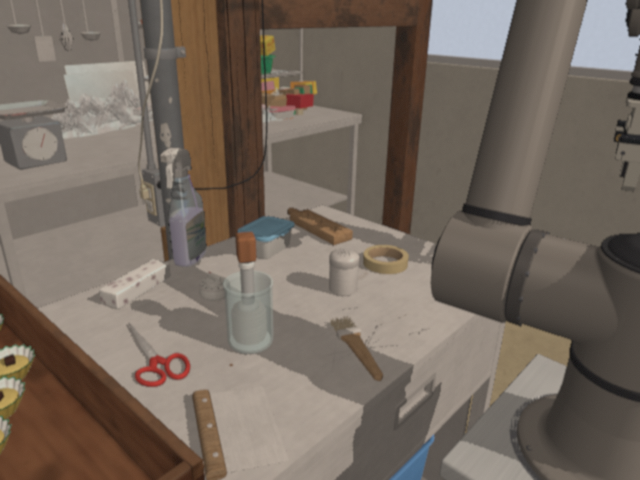

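View pics/top0.png

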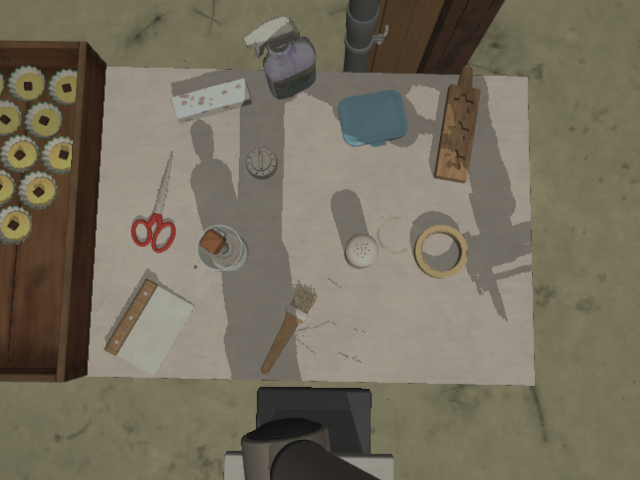

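The grip is at about (212,242) in top and (246,248) in scene, with the jar around it. I'll triangulate it and look at a crop of each.

```bash
cat > h.py <<'E'
import numpy as np,cv2
from plant import *
def ray(c,uv):
    R=cv2.Rodrigues(np.array(c["rvec"],float))[0]; t=np.array(c["tvec"],float).ravel()
    d=R.T@(np.linalg.inv(c["mtx"])@np.array([uv[0],uv[1],1.])); return -R.T@t,d/np.linalg.norm(d)
def onz(c,uv,z):
    o,d=ray(c,uv); return o+d*(z-o[2])/d[2]
def tri(rs):
    A=sum(np.eye(3)-np.outer(d,d) for o,d in rs); b=sum((np.eye(3)-np.outer(d,d))@o for o,d in rs); return np.linalg.solve(A,b)
def proj(c,p):
    return cv2.projectPoints(np.array(p,float).reshape(-1,3),c["rvec"],c["tvec"],c["mtx"],None)[0].reshape(-1,2)
E
python3 - <<'E'
from h import *
s=capture("scene");t=capture("top")
rs=[]
for c,(u,v) in((s,(246,248)),(t,(212,242))):
    im=c["color"]; h=cv2.cvtColor(im,cv2.COLOR_RGB2HSV)
    m=((h[...,0]<14)&(h[...,1]>120)&(h[...,2]>50)).astype(np.uint8); m2=np.zeros_like(m); m2[v-20:v+20,u-20:u+20]=m[v-20:v+20,u-20:u+20]
    ys,xs=np.nonzero(m2); print(xs.min(),xs.max(),ys.min(),ys.max(),xs.mean(),ys.mean(),len(xs)); rs.append(ray(c,(xs.mean(),ys.mean())))
p=tri(rs);print(p,[np.linalg.norm(np.cross(p-o,d)) for o,d in rs])
print(onz(t,(361,250),84)[:2],onz(t,(440,251),25)[:2],onz(t,(262,162),44)[:2],onz(t,(285,330),13))
a=cv2.resize(t["color"][205:285,175:255],(390,560),interpolation=cv2.INTER_CUBIC)
b=cv2.resize(s["color"][225:365,200:300],(400,560),interpolation=cv2.INTER_CUBIC)
cv2.imwrite("pics/c1.png",np.hstack([a,b])[:,:,::-1])
E
```

```text
235 255 233 261 245.56795131845843 246.77281947261665 493
200 224 230 253 212.1096256684492 241.6524064171123 374
[527.774181   165.42002401 181.89563065] [np.float64(0.9030514732508285), np.float64(0.9030514732509026)]
[529.3667784 -86.6015664] [ 536.4371064  -242.34385816] [698.6275369  103.41476639] [380.05557846  51.38291954  13.        ]
```

View pics/c1.png

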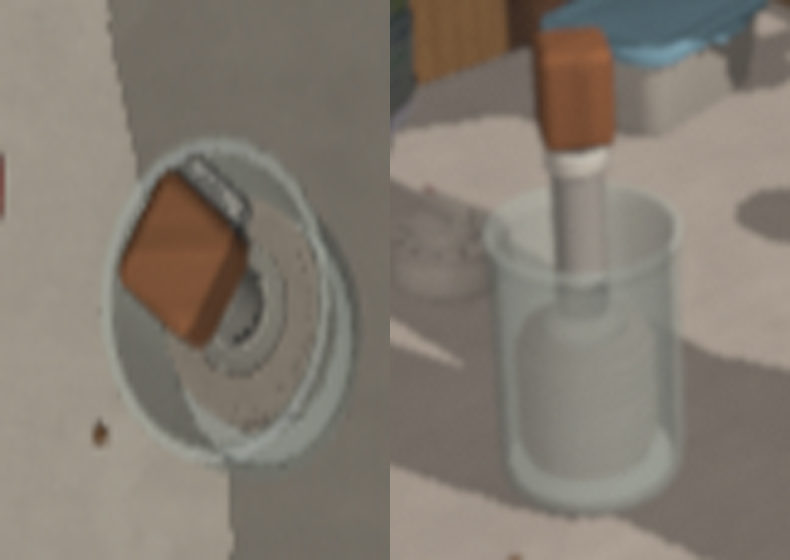

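Grip is near (528,165,182). The button side points about −36° in the world frame (+x, −y), so the scrub grasp needs yaw ≈144° and the button grasp ≈54°. I'll go above it now.

```bash
python3 -m pendant '[[[0.277,-0.266,-0.046],[0,0,0],0.0918],[[0.277,-0.266,-0.046],[0,0,0],0.0918],[[0.277,-0.266,-0.046],[0,0,0],0.0918],[[0.277,-0.266,-0.046],[0,0,0],0.0918],[[0.277,-0.266,-0.046],[0,0,0],0.0918],[[0.277,-0.266,-0.046],[0,0,0],0.0918],[[0.277,-0.266,-0.046],[0,0,0],0.0918],[[0.277,-0.266,-0.046],[0,0,0],0.0918],[[0.277,-0.266,-0.046],[0,0,0],0.0918],[[0.277,-0.266,-0.046],[0,0,0],0.0918]]'
python3 -m pendant '[[[0.276,-0.265,0],[0,0,-1.22],0.0918],[[0.276,-0.265,0],[0,0,-1.22],0.0918],[[0.276,-0.265,0],[0,0,-1.22],0.0918],[[0.276,-0.265,0],[0,0,-1.22],0.0918],[[0.276,-0.265,0],[0,0,-1.22],0.0918],[[0.276,-0.265,0],[0,0,-1.22],0.0918],[[0.276,-0.265,0],[0,0,-1.22],0.0918],[[0.276,-0.265,0],[0,0,-1.22],0.0918],[[0.276,-0.265,0],[0,0,-1.22],0.0918],[[0.276,-0.265,0],[0,0,-1.22],0.0918]]'
cat >> h.py <<'E'
from scipy.spatial.transform import Rotation as Ro
def go(p,yaw):
    "shift and turn in tool axes to TCP p (mm), tool straight down at yaw (deg)"
    o=get_obs(); R=Ro.from_euler('xyz',o["tcp_rot"]); T=Ro.from_euler('xyz',[np.pi,0,np.deg2rad(yaw)])
    print("shift",(R.inv().apply(np.array(p)-o["tool_pos"])/1000).round(4),"turn",(R.inv()*T).as_rotvec().round(3),"t",round(o["time"],2),"q",o["joint_positions"].round(2))
E
python3 -c "
from h import *
go([528,165,450],144)"
```

```text
time: 1.03
tool_pos: [341.0, -164.3, 451.5]
tcp_rot: [-3.141, -0.002, 0.296]
contact_force: [0.2, -0.5, 0.1]
grip_width: 91.8
time: 1.87
tool_pos: [529.5, 169.6, 449.6]
tcp_rot: [-3.141, -0.002, 1.522]
contact_force: [-1.4, 0.3, 0.6]
grip_width: 91.9
shift [-0.0047 -0.0013 -0.0004] turn [ 0.001 -0.002 -0.991] t 1.87 q [0.17 0.37 1.36 0.   1.41 0.22]
```

```bash
python3 -m pendant '[[[-0.005,-0.001,0],[0,0,-0.99],0.0918],[[-0.005,-0.001,0],[0,0,-0.99],0.0918],[[-0.005,-0.001,0],[0,0,-0.99],0.0918],[[-0.005,-0.001,0],[0,0,-0.99],0.0918],[[-0.005,-0.001,0],[0,0,-0.99],0.0918],[[-0.005,-0.001,0],[0,0,-0.99],0.0918],[[-0.005,-0.001,0],[0,0,-0.99],0.0918],[[-0.005,-0.001,0],[0,0,-0.99],0.0918],[[-0.005,-0.001,0],[0,0,-0.99],0.0918],[[-0.005,-0.001,0],[0,0,-0.99],0.0918]]'
python3 - <<'E'
from h import *
w=capture("wrist");cv2.imwrite("pics/w1.png",w["color"][:,:,::-1]);print(w["mtx"],w["rvec"],w["tvec"])
np.save("w1.npy",w,allow_pickle=True)
go([528,165,450],144)
E
```

```text
time: 2.7
tool_pos: [526.6, 159.9, 450.5]
tcp_rot: [-3.141, -0.0, 2.498]
contact_force: [0.4, 0.1, -0.4]
grip_width: 91.9
[[371.64829954   0.         320.39721972]
 [  0.         371.64829954 240.3099312 ]
 [  0.           0.           1.        ]] [-2.57218876 -1.2857654  -0.18751848] [-442.59496747 -360.70006329  341.40483367]
shift [0.002  0.0049 0.0005] turn [-0.    -0.    -0.015] t 2.75 q [ 0.16  0.36  1.37 -0.    1.41 -0.77]
```

View pics/w1.png

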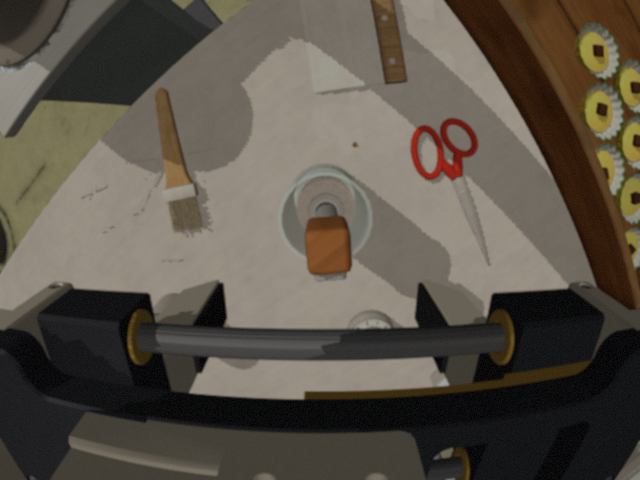

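The wrist view shows the grip's top face around (311..352, 222..275), and the steel button below it at (331,278). I'll map those onto z=204.

Run:
```python
from h import *
w=np.load("w1.npy",allow_pickle=True).item()
im=w["color"];h=cv2.cvtColor(im,cv2.COLOR_RGB2HSV)
m=((h[...,0]<14)&(h[...,1]>120)&(h[...,2]>50)).astype(np.uint8);k=np.zeros_like(m);k[205:290,295:365]=m[205:290,295:365]
c=max(cv2.findContours(k,0,1)[0],key=cv2.contourArea)
def wz(uv,z):
    n=cv2.fisheye.undistortPoints(np.array(uv,float).reshape(-1,1,2),w["mtx"],np.zeros(4)).reshape(-1,2)
    R=cv2.Rodrigues(w["rvec"])[0];o=-R.T@w["tvec"].ravel();d=np.c_[n,np.ones(len(n))]@R
    return o+d*((z-o[2])/d[:,2])[:,None]
P=wz(c.reshape(-1,2),204)[:,:2].astype(np.float32)
print(cv2.minAreaRect(P)); 
for y in range(215,282,4):
    xs=np.nonzero(k[y])[0]; print(y,xs.min() if len(xs) else 0,xs.max() if len(xs) else 0, im[y,330])
print(wz([(312,275),(351,272),(350,240),(308,240),(331,278)],204)[:,:2].round(1))
z=cv2.resize(im[200:295,285:375],(568,600),interpolation=cv2.INTER_CUBIC);cv2.imwrite("pics/w1c.png",z[:,:,::-1])
```

```text
((523.486083984375, 166.3156280517578), (28.114259719848633, 38.01914978027344), 57.69682693481445)
215 0 0 [85 76 68]
219 310 342 [80 48 25]
223 308 345 [82 50 24]
227 307 346 [84 49 22]
231 306 348 [117  71  33]
235 305 347 [126  77  41]
239 305 349 [124  76  37]
243 306 349 [125  77  36]
247 306 349 [129  82  43]
251 306 349 [127  79  40]
255 307 349 [116  72  34]
259 309 350 [115  70  33]
263 308 349 [117  73  37]
267 308 349 [122  76  37]
271 310 345 [109  68  31]
275 0 0 [95 91 84]
279 0 0 [119 117 111]
[[533.7 146.1]
 [547.4 167.8]
 [529.1 179.9]
 [513.1 158.6]
 [542.9 154.8]]
```

View pics/w1c.png

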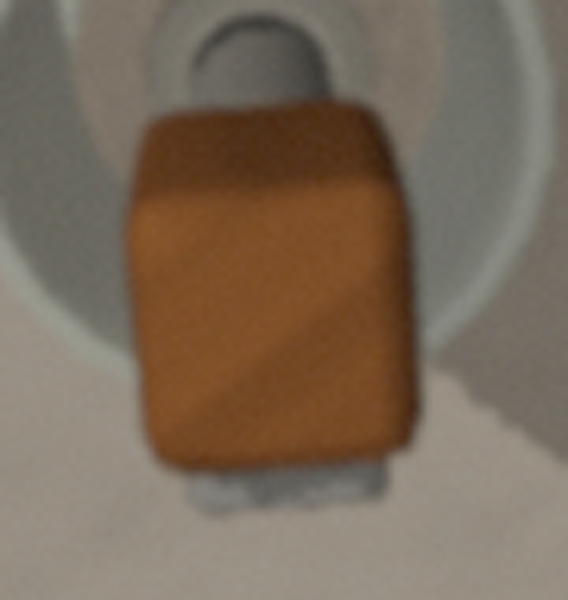

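```bash
python3 -c "
from h import *
go([527.7,165,343],147)"
```

```text
shift [0.0022 0.0048 0.1075] turn [-0.    -0.    -0.068] t 2.75 q [ 0.16  0.36  1.37 -0.    1.41 -0.77]
```

```bash
python3 -m pendant '[[[0.002,0.005,0],[0,0,-0.068],0.0918],[[0.002,0.005,0.02],[0,0,-0.068],0.0918],[[0.002,0.005,0.045],[0,0,-0.068],0.0918],[[0.002,0.005,0.07],[0,0,-0.068],0.0918],[[0.002,0.005,0.09],[0,0,-0.068],0.0918],[[0.002,0.005,0.102],[0,0,-0.068],0.0918],[[0.002,0.005,0.1075],[0,0,-0.068],0.0918],[[0.002,0.005,0.1075],[0,0,-0.068],0.0918],[[0.002,0.005,0.1075],[0,0,-0.068],0.0918]]'
python3 -c "
from h import *
w=capture('wrist');cv2.imwrite('pics/w2.png',w['color'][:,:,::-1])
go([527.7,165,343],147)"
```

```text
time: 3.5
tool_pos: [528.2, 165.1, 343.7]
tcp_rot: [3.141, 0.001, 2.569]
contact_force: [0.1, 0.8, -0.1]
grip_width: 92.0
shift [ 0.0004 -0.0005  0.0012] turn [0.001 0.001 0.003] t 3.55 q [ 0.16  0.45  1.54 -0.    1.16 -0.83]
```

View pics/w2.png

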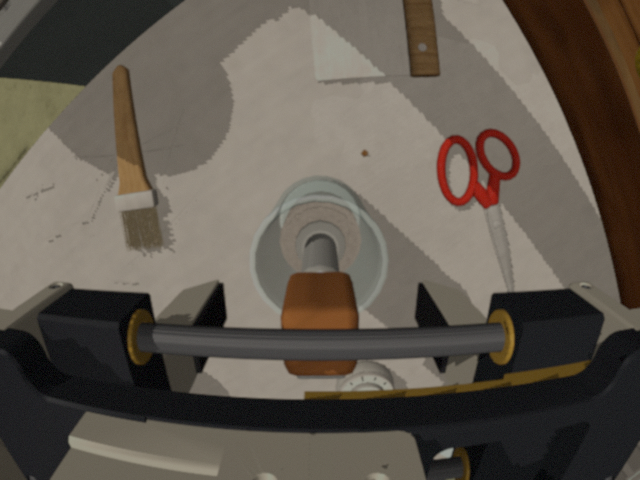

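The grip (282..358) is centred between the pads (222..418) and square to them. I'll close.

```bash
python3 -m pendant '[[[0,0,0],[0,0,0],0.06],[[0,0,0],[0,0,0],0.04],[[0,0,0],[0,0,0],0.032],[[0,0,0],[0,0,0],0.02],[[0,0,0],[0,0,0],0.02],[[0,0,0],[0,0,0],0.02],[[0,0,0],[0,0,0],0.02],[[0,0,0],[0,0,0],0.02]]'; python3 -c "
from h import *
print(get_obs())"
```

```text
time: 4.22
tool_pos: [528.0, 165.1, 343.2]
tcp_rot: [-3.142, 0.0, 2.57]
contact_force: [-0.1, -0.7, -0.2]
grip_width: 43.3
{'time': 4.2167, 'joint_positions': array([ 1.64515574e-01,  4.48296623e-01,  1.53810132e+00, -8.41216350e-05,
        1.15518518e+00, -8.34405955e-01]), 'dq': array([ 0.00149262, -0.00207843, -0.00052247, -0.00039009, -0.00097606,
       -0.00031967]), 'tau': array([ 1.93995613e-03, -4.70856500e+01, -2.29390168e+01,  2.45278690e-02,
        8.62671481e-02,  5.09604106e-04]), 'tool_pos': array([528.00756956, 165.09248726, 343.19822971]), 'tcp_rot': array([-3.14154203e+00,  5.87425017e-05,  2.56975182e+00]), 'contact_force': array([-0.11656128, -0.73301437, -0.17178388]), 'moment': array([ 0.06045308, -0.15872553, -0.02779536]), 'grip_width': 43.258218942039036}
```

```bash
python3 -m pendant '[[[0,0,0],[0,0,0],0.02],[[0,0,0],[0,0,0],0.02],[[0,0,0],[0,0,0],0.02],[[0,0,0],[0,0,0],0.02],[[0,0,0],[0,0,0],0.02],[[0,0,0],[0,0,0],0.02]]'; python3 -m pendant '[[[0,0,-0.005],[0,0,0],0.02],[[0,0,-0.015],[0,0,0],0.02],[[0,0,-0.025],[0,0,0],0.02],[[0,0,-0.035],[0,0,0],0.02],[[0,0,-0.045],[0,0,0],0.02],[[0,0,-0.05],[0,0,0],0.02],[[0,0,-0.05],[0,0,0],0.02],[[0,0,-0.05],[0,0,0],0.02],[[0,0,-0.05],[0,0,0],0.02],[[0,0,-0.05],[0,0,0],0.02]]'
python3 -c "
from h import *
w=capture('scene');cv2.imwrite('pics/s2.png',cv2.resize(w['color'][120:380,150:400],(700,600))[:,:,::-1])"
```

```text
time: 4.72
tool_pos: [528.0, 165.1, 343.1]
tcp_rot: [-3.141, 0.0, 2.57]
contact_force: [0.0, 0.8, -1.1]
grip_width: 29.7
time: 5.55
tool_pos: [527.9, 165.1, 392.5]
tcp_rot: [-3.141, -0.001, 2.57]
contact_force: [-0.4, -0.3, -5.8]
grip_width: 29.7
```

View pics/s2.png

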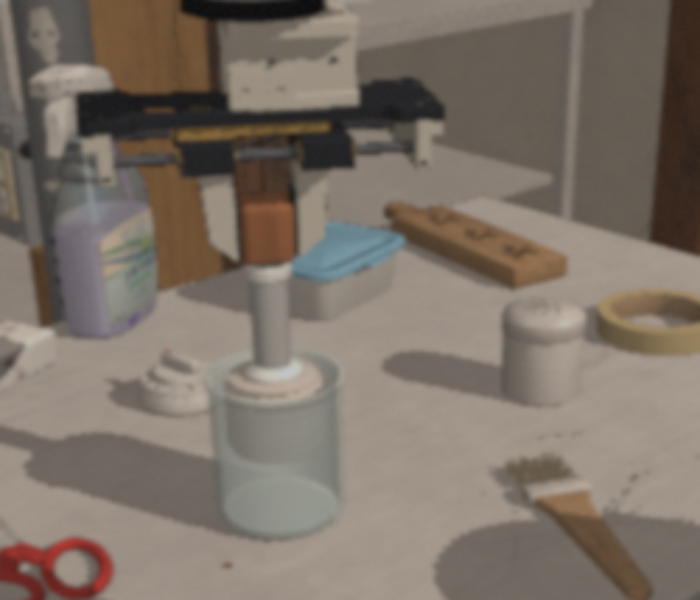

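The brush hangs 5 cm up inside the jar, with a load of 5.7 N. Next: lower, raise and lower.

```bash
python3 -m pendant '[[[0,0,0.01],[0,0,0],0.02],[[0,0,0.02],[0,0,0],0.02],[[0,0,0.03],[0,0,0],0.02],[[0,0,0.04],[0,0,0],0.02],[[0,0,0.046],[0,0,0],0.02],[[0,0,0.0495],[0,0,0],0.02],[[0,0,0.0505],[0,0,0],0.02],[[0,0,0.0505],[0,0,0],0.02],[[0,0,0.0505],[0,0,0],0.02]]'; python3 -m pendant '[[[0,0,-0.01],[0,0,0],0.02],[[0,0,-0.02],[0,0,0],0.02],[[0,0,-0.03],[0,0,0],0.02],[[0,0,-0.04],[0,0,0],0.02],[[0,0,-0.047],[0,0,0],0.02],[[0,0,-0.0505],[0,0,0],0.02],[[0,0,-0.0505],[0,0,0],0.02],[[0,0,-0.0505],[0,0,0],0.02],[[0,0,-0.0505],[0,0,0],0.02]]'
 python3 -m pendant '[[[0,0,0.01],[0,0,0],0.02],[[0,0,0.02],[0,0,0],0.02],[[0,0,0.03],[0,0,0],0.02],[[0,0,0.04],[0,0,0],0.02],[[0,0,0.046],[0,0,0],0.02],[[0,0,0.0495],[0,0,0],0.02],[[0,0,0.0505],[0,0,0],0.02],[[0,0,0.0505],[0,0,0],0.02],[[0,0,0.0505],[0,0,0],0.02]]'
```

```text
time: 6.35
tool_pos: [527.8, 165.1, 343.2]
tcp_rot: [-3.141, 0.0, 2.57]
contact_force: [-3.1, -0.9, 2.1]
grip_width: 29.8
time: 7.1
tool_pos: [527.9, 165.1, 392.6]
tcp_rot: [-3.141, -0.001, 2.57]
contact_force: [-0.4, -0.4, -4.9]
grip_width: 30.2
time: 7.85
tool_pos: [527.7, 165.0, 343.2]
tcp_rot: [-3.141, -0.0, 2.57]
contact_force: [-2.9, -1.5, 3.0]
grip_width: 29.7
```

Both strokes are done and the foot is on the floor (upward reaction about 3 N). I'll open and turn to the button grasp.

```bash
python3 -m pendant '[[[0,0,0],[0,0,0],0.0918],[[0,0,0],[0,0,0],0.0918],[[0,0,0],[0,0,0],0.0918],[[0,0,0],[0,0,0],0.0918],[[0,0,0],[0,0,0],0.0918],[[0,0,0],[0,0,0],0.0918],[[0,0,0],[0,0,0],0.0918],[[0,0,0],[0,0,0],0.0918],[[0,0,0],[0,0,0],0.0918],[[0,0,0],[0,0,0],0.0918]]'; python3 -m pendant '[[[0,0,0],[0,0,0.785],0.0918],[[0,0,0],[0,0,0.785],0.0918],[[0,0,0],[0,0,0.785],0.0918],[[0,0,0],[0,0,0.785],0.0918],[[0,0,0],[0,0,0.785],0.0918],[[0,0,0],[0,0,0.785],0.0918],[[0,0,0],[0,0,0.785],0.0918],[[0,0,0],[0,0,0.785],0.0918]]';python3 -m pendant '[[[0,0,0],[0,0,0.785],0.0918],[[0,0,0],[0,0,0.785],0.0918],[[0,0,0],[0,0,0.785],0.0918],[[0,0,0],[0,0,0.785],0.0918],[[0,0,0],[0,0,0.785],0.0918],[[0,0,0],[0,0,0.785],0.0918],[[0,0,0],[0,0,0.785],0.0918],[[0,0,0],[0,0,0.785],0.0918],[[0,0,0],[0,0,0.785],0.0918]]'
python3 -c "
from h import *
w=capture('wrist');cv2.imwrite('pics/w3.png',w['color'][:,:,::-1])
go([527.7+.84,165-.54,342],57)"
```

```text
time: 8.68
tool_pos: [528.0, 165.1, 342.7]
tcp_rot: [-3.142, 0.0, 2.57]
contact_force: [0.6, 1.1, 0.6]
grip_width: 90.0
time: 9.35
tool_pos: [528.0, 165.1, 342.7]
tcp_rot: [-3.142, 0.0, 1.784]
contact_force: [-0.1, -0.4, -0.0]
grip_width: 92.0
time: 10.1
tool_pos: [528.0, 165.1, 342.7]
tcp_rot: [3.142, 0.0, 1.003]
contact_force: [0.2, -0.1, -0.2]
grip_width: 91.8
shift [-0.0003  0.0008  0.0007] turn [0.    0.    0.007] t 10.15 q [ 0.16  0.45  1.54 -0.    1.15  0.73]
```

View pics/w3.png

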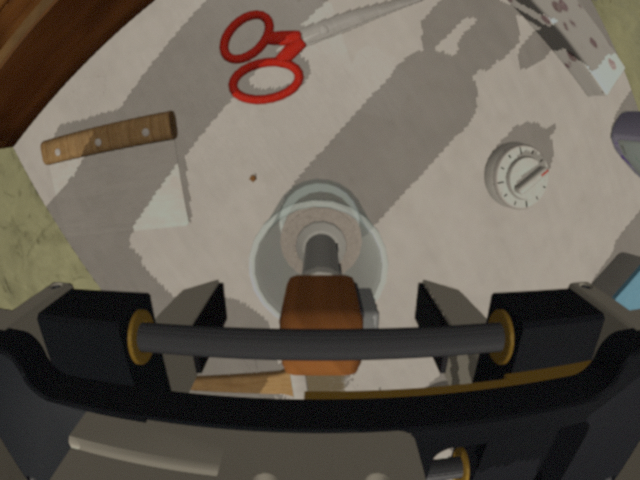

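The grip body spans 281..362 px and the button 362..376 px on the right, which is the tool +y side. I'll shift +1.5 mm in y and close.

```bash
python3 -m pendant '[[[0,0.0015,0],[0,0,0],0.05],[[0,0.0015,0],[0,0,0],0.02],[[0,0.0015,0],[0,0,0],0.02],[[0,0.0015,0],[0,0,0],0.02],[[0,0.0015,0],[0,0,0],0.02],[[0,0.0015,0],[0,0,0],0.02],[[0,0.0015,0],[0,0,0],0.02],[[0,0.0015,0],[0,0,0],0.02],[[0,0.0015,0],[0,0,0],0.02],[[0,0.0015,0],[0,0,0],0.02]]'; python3 -m pendant '[[[0,0,0],[0,0,0],0.02],[[0,0,0],[0,0,0],0.02],[[0,0,0],[0,0,0],0.02],[[0,0,0],[0,0,0],0.02],[[0,0,0],[0,0,0],0.02],[[0,0,0],[0,0,0],0.02]]'
```

```text
time: 10.98
tool_pos: [529.2, 164.4, 342.8]
tcp_rot: [-3.141, -0.0, 1.0]
contact_force: [0.3, 0.6, 0.3]
grip_width: 32.1
time: 11.48
tool_pos: [529.2, 164.4, 342.8]
tcp_rot: [3.142, -0.0, 1.0]
contact_force: [-1.9, 0.9, 2.2]
grip_width: 32.5
```

The opening is 32.5 mm, so the button is in. I'll draw up gently and check the load: about 1.6 N means it slides, 5.5 N means it is still locked.

```bash
python3 -m pendant '[[[0,0,-0.003],[0,0,0],0.02],[[0,0,-0.007],[0,0,0],0.02],[[0,0,-0.012],[0,0,0],0.02],[[0,0,-0.017],[0,0,0],0.02],[[0,0,-0.02],[0,0,0],0.02],[[0,0,-0.02],[0,0,0],0.02],[[0,0,-0.02],[0,0,0],0.02]]'
python3 -c "
from h import *
w=capture('scene');cv2.imwrite('pics/s3.png',cv2.resize(w['color'][120:380,150:400],(700,600))[:,:,::-1])"
```

```text
time: 12.07
tool_pos: [529.2, 164.3, 363.0]
tcp_rot: [3.141, -0.0, 1.0]
contact_force: [-1.6, 0.5, -0.5]
grip_width: 32.0
```

View pics/s3.png

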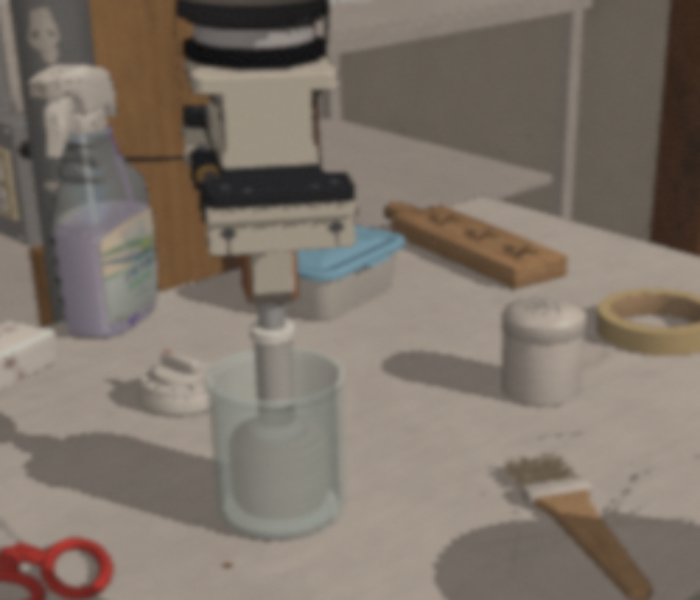

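The handle slides out and the brush stays on the floor. I'll continue to the end of travel.

```bash
python3 -m pendant '[[[0,0,-0.008],[0,0,0],0.02],[[0,0,-0.017],[0,0,0],0.02],[[0,0,-0.026],[0,0,0],0.02],[[0,0,-0.035],[0,0,0],0.02],[[0,0,-0.044],[0,0,0],0.02],[[0,0,-0.053],[0,0,0],0.02],[[0,0,-0.061],[0,0,0],0.02],[[0,0,-0.066],[0,0,0],0.02],[[0,0,-0.068],[0,0,0],0.02],[[0,0,-0.068],[0,0,0],0.02]]'
python3 -m pendant '[[[0,0,-0.001],[0,0,0],0.02],[[0,0,-0.003],[0,0,0],0.02],[[0,0,-0.004],[0,0,0],0.02],[[0,0,-0.004],[0,0,0],0.02],[[0,0,-0.004],[0,0,0],0.02]]'
```

```text
time: 12.95
tool_pos: [529.3, 164.3, 431.3]
tcp_rot: [3.141, -0.0, 1.0]
contact_force: [0.4, 0.4, -0.9]
grip_width: 32.5
time: 13.37
tool_pos: [529.2, 164.3, 433.9]
tcp_rot: [-3.14, 0.001, 1.0]
contact_force: [0.3, 0.0, -5.8]
grip_width: 32.4
```

The load rose to 5.8 N at 91 mm, so it is at the end of travel. Now I'll lift 4 cm.

```bash
python3 -m pendant '[[[0,0,-0.006],[0,0,0],0.02],[[0,0,-0.013],[0,0,0],0.02],[[0,0,-0.02],[0,0,0],0.02],[[0,0,-0.027],[0,0,0],0.02],[[0,0,-0.034],[0,0,0],0.02],[[0,0,-0.039],[0,0,0],0.02],[[0,0,-0.04],[0,0,0],0.02],[[0,0,-0.04],[0,0,0],0.02],[[0,0,-0.04],[0,0,0],0.02],[[0,0,-0.04],[0,0,0],0.02]]'
python3 -c "
from h import *
w=capture('scene');cv2.imwrite('pics/s4.png',cv2.resize(w['color'][120:380,150:400],(700,600))[:,:,::-1])"
```

```text
time: 14.2
tool_pos: [529.2, 164.3, 474.2]
tcp_rot: [-3.141, 0.001, 1.0]
contact_force: [0.0, -0.4, -6.5]
grip_width: 32.1
```

View pics/s4.png

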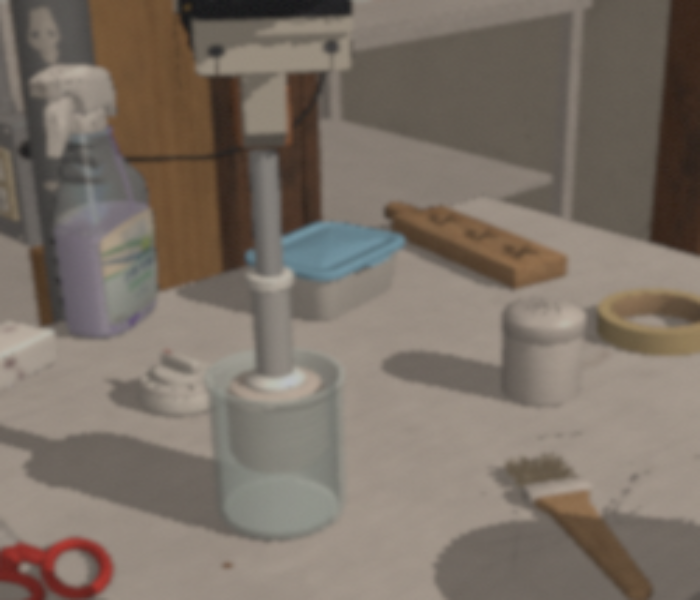

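The extended brush hangs about 4 cm above the floor, its head still inside the jar (rim at y≈365, floor at y≈505 in the crop). The jar and the other things stand where they were. I'll hand in.

```bash
python3 -c "
from plant import *
o=get_obs();print(o['tool_pos'],o['contact_force'],o['grip_width']);print(close_job())"
```

```text
[529.24060273 164.3104434  474.23101605] [ 0.14839808 -0.57283411 -7.06603441] 32.566162592847384
the job is handed in; nothing more can be done
None
```

The job is done and handed in at about 14.3 s on the robot's clock; no verdict came back.

- **Scrubbing:** I gripped the brush across the plain faces, handle in and button out. I raised it about 5 cm and lowered it to the floor twice; each time it touched down I measured 2–3 N of upward push.
- **Drawing out the handle:** I regripped across the button; the opening of 32.5 mm showed it was fully in. I drew the handle up about 91 mm with the button held in. The load stayed under 1 N on the way and jumped to 5.8 N at the end of travel, which is the whole brush's weight.
- **Final lift:** I raised the extended brush 40 mm and am still holding it with the button pressed.

**Last checks:** The final picture shows the handle out and the bristle head off the bottom but inside the jar. By eye, the jar and the bystanders in that crop had not moved; the timer is not clearly identified there. The last force reading was 7.1 N down, a bit above the roughly 5.5 N the brush should weigh. Readings varied by about 1 N, and I put the difference down to noise. No check failed.

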